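Clamp the suction hood onto the nail-dust extractor

TASK

Put the nail-dust extractor back in service: gently push the clear suction hood fully home on the barbed stub, pressing its brittle blue-lipped flare with no more than 25 N, then slide the steel band along the sleeve until it lies centred between the two black rings. Turn the band's red wing key clockwise until it is snug at its stop, and finally throw the green power lever on top of the extractor fully over, away from you. Leave the other things on the table where they are.

Things in the scene. Friction and masses are not known exactly. Their poses are not given: they have to be found in the camera images.
- extractor: White dust extractor, fixed during a run. Origin on the table below the root of its stub; y points level out along the stub, x across it, away from the robot, z up. Box: x -60..60, y -100..0 mm, 90 mm high. The stub's axis is x = 0, z = 65 mm: black collar 52 mm across to y = 8, then an aluminium barbed pipe 35 mm thick to y = 86 mm.
- collar_face (a point): Centre of the collar's outer face, on the stub axis at y = 8 mm of the extractor: the sleeve's end butts against it when fully home. Same axes as the extractor.
- hood_mouth (a point): Centre of the outer face of the clear rigid suction hood's mouth, on the stub axis; axes as the extractor's. Sleeve 45 mm across, 130 mm long, already started on the stub (its end is 173 mm from this point), then a flare to a flat blue lip 102 mm across, 6 mm thick, 8 mm wide; three 4 mm upright bars (x = -22, 0, 22) end 1 mm below this face. It only slides, along y.
- hood (a joint): How far the hood still is from fully home, m: 0 = sleeve end against the collar (hard stop), grows outward to 0.045. Sliding it takes about 6 N.
- band_seat (a point): Point on the axis mid-way between the two thin black rings painted round the sleeve, 133 mm from the mouth face. The rings' centres are 27 mm apart; the barbs lie below them once the hood is home. Moves with the hood; same axes as the extractor.
- band_center (a point): Centre of the steel worm-drive band, on the axis; axes as the extractor's. Band: 14 mm wide (along y), 50 mm across. It rides on the sleeve, always upright, and is carried along by the hood. No stop at the seat: it can overshoot by 14 mm toward the extractor and be pushed back.
- screw_housing (a point): Point in the band's steel screw housing on the robot's side, level with the stub axis; axes as the extractor's. The housing reaches 8 mm from it toward the robot, 12 mm the other way, 8 mm either way along y, 15 mm down and 19 mm up. Its flat sides facing along y can be pushed.
- band (a joint): Position of the band along the sleeve, m: 0 = mid-way between the black rings, positive = farther from the extractor (up to 0.048). Sliding it takes about 3.5 N, and does not shift the hood.
- key_center (a point): Centre of the red wing key on top of the clamp screw, 44.5 mm above the screw_housing point. Wing: 28 mm long, 10 mm thick, 27 mm high (13.5 mm up and down from this point), top about 123 mm above the table. Its x axis runs along the wing, y through its thickness, z up along the upright screw.
- screw_key (a joint): Angle of the key, rad. 0 = wing along the extractor's x, grows as it is turned clockwise seen from above, which tightens the band; at 2.8 it is snug (hard stop). It stays where it is left; turning takes about 0.04 N m.
- power_lever_tip (a point): Tip of the small green toggle lever on top of the extractor, its power switch: green ball 26 mm across, its centre given here, 45 mm from a pivot 112 mm above the table, midway across the box and 60 mm behind its stub face; the steel stalk is 10 mm thick, the base under it 70 x 50 x 25 mm.
- power_lever (a joint): Angle of the power lever, rad: 0 = off, leaning toward the robot; 1.0 = fully over, away from the robot (along the extractor's x) = on. It stays where it is left.
- polish_red_mid (a point): Middle of a bystander, red nail-polish bottle with a black cap, 27 x 34 x 74 mm, upright; the point is 37 mm above its underside. Leave it where it stands.
- polish_blue_mid (a point): Middle of a bystander, dark blue nail-polish bottle with a silver cap, 27 x 34 x 88 mm, upright; the point is 44 mm above its underside. Leave it where it stands.
- pigment_pink_mid (a point): Middle of a bystander, small pink jar with a white lid, 32 mm across, 23 mm high; the point is 11.5 mm above its underside. Leave it where it stands.
- buffer_block_mid (a point): Middle of a bystander, lilac buffer block, 26 x 93 x 25 mm; the point is 12.5 mm above its underside. Leave it where it stands.
- bit_stand_mid (a point): Middle of a bystander, mauve block with file bits standing in it, 28 x 52 x 40 mm; the point is 10 mm above its underside. Leave it where it stands.
- dust_brush_mid (a point): Middle of a bystander, pink dusting brush lying flat, 38 x 128 x 24 mm; the point is 11 mm above its underside. Leave it where it stands.
- hood_rim: The hood's flare with its blue lip and bars, the brittle part; its origin lies on the axis at the sleeve's end, 173 mm from the mouth face toward the extractor.

How it is judged:
By the outcome, as a careful person would: the job done as asked, in the order asked, and still so for the second after the job is handed in, with the robot touching nothing.
It also fails if it takes over 72 s, if anything falls off the work surface, if the arm or the gripper's body presses on something with over 40 N, if the wrist force passes 120 N, or if a joint passes its speed limit or range.

ROBOT

A 6-joint arm with a two-finger parallel gripper is mounted at the origin on the work surface; the furniture and walls round the work are solid. World frame = base frame: x ahead of the robot, y to its left, z up, the work surface at z = 0. Lengths are in mm, angles in rad, forces in N, time in s.
With the tool pointing down it reaches from about 275 to 750 mm from the base axis. Payload 10.2 kg.
Tool frame: the origin (TCP) lies at the very end of the fingers, on their centre line; the grasp point (between the pads) lies 19 mm behind it; z points along the fingers, y is the direction in which the jaws open and shut (so a half turn about z gives the same grasp; the last joint's range is limited). The gripper opens to 85 mm and grips with 20 to 120 N. Pads are 22 mm wide; open, the fingers measure 114 mm over their backs; the gripper's body (76 mm by 85 mm) begins 54 mm behind the grasp point. The pads swing forward as they close: fully open they stand 13 mm farther back than shut.
Start: joints at [-1.539, 0.313, 1.498, -0, 1.331, -0.223], TCP at [132.314, -508.059, 231.294] pointing down, gripper open.
Joint ranges: [-2.94, 2.94], [-0.97, 2.17], [0.19, 2.56], [-1.23, 4.37], [0.02, 3.11], [-2.88, 2.88]. Speed limits (rad/s): [2.39, 2.39, 3.01, 3.14, 3.14, 3.14].

INTERFACE

Orientations are given as a unit quaternion [w, x, y, z].
In Python, from rig import sensors, imaging, ctrl gives the robot as it stands.
- The arm moves only by the shell command python3 -m creep 'ROWS' [FORCE]. ROWS is JSON, a list of rows, each an object with "grip": the finger opening in mm, from 0 to 85.4; "linear": the shift along the tool's x, y, z in mm, a list of three; "rot": the turn, a rotation vector about the tool's x, y, z in rad, a list of three. A call has 1 to 12 rows; each row shifts and turns the commanded pose from where the row before left it, along the tool's axes as they then stand; what a row does not reach is not made up. A row lasts 1/12 s, in which the tool goes at most 41.7 mm and 7.16 degrees, less where a joint would pass 70% of its speed; a pose out of reach is approached as far as the arm can. A call with a gripper value outside its range is refused whole. The fingers move at their own pace and stop on an object; FORCE is the grip in N (left out, the last holds). Time passes only in rows, so rows that do not move let the fingers close. It gives the time, the measured TCP pose, the force and the opening at its end, in the units of the state.
- sensors.sense(): the state, without advancing time (a new reading comes with each control period).
- imaging.capture(name): name is "scene" or "side" or "wrist"; returns (picture, depth): 480x640x3 uint8, red, green, blue; 480x640 float32, mm along the optical axis (not along the pixel's ray), 0 where there is no reading.
- imaging.camera_params(name): a dict with "intrinsics" (3x3 intrinsics, pixels), "R" (3x3) and "t" (3): a world point X has camera coordinates R X + t. Camera axes: x right, y down, z forward; pixel columns grow to the right and rows downward; lengths in mm; the calibration is good to about 2 mm. A picture is of the moment at which its call begins: read the wrist's pose just before it. camera_params takes no time and is no camera call; for the wrist camera it gives the pose at the moment of the call.
- ctrl.finish_job(): hands the job in, once; it reports no verdict.
The state is a dict: "time_s": time; "joints": joint angles; "dq": joint speeds; "tau": joint torques, N m; "eef_pos": TCP position; "ee_rot": TCP orientation; "force": force on the tool from outside, world axes, zero at the start; "wrist_torque": the same for the moment, N m; "grip_width": opening from 0.0 (shut) to 1.0 (fully open).
Only numpy, scipy, OpenCV 4.12 (cv2) and the standard library are available. Lean on these libraries where they do the work, as an engineer would, in place of code of your own. Each camera call takes 0.05 s, during which the arm holds its last target.

## Working session

There is one attempt and no reset: what is moved stays moved. The work goes in short steps, Python scripts to look and compute and a shell command to move; the robot and the scene stay as the last step left them, time stands still between calls to the robot, and variables do not carry over. Pictures are saved under pics/ and viewed, and the job is handed in when it is done.

```bash
ls; mkdir -p pics
python3 - <<'E'
from rig import sensors, imaging, ctrl
import cv2,numpy as np
print(sensors.sense())
for n in ["scene","side","wrist"]:
    p=imaging.camera_params(n); print(n,p)
    im,d=imaging.capture(n)
    cv2.imwrite(f"pics/{n}0.png",im[:,:,::-1]); np.save(f"pics/{n}0.npy",d)
E
```

```text
pics
{'time_s': 0.0, 'joints': array([-1.53940276e+00,  3.13434534e-01,  1.49849456e+00,  2.39399969e-05,
        1.33097956e+00, -2.23394689e-01]), 'dq': array([ 1.10512539e-03, -7.36702443e-04, -1.04121279e-03,  9.58168228e-05,
        5.87479978e-04,  1.47365598e-03]), 'tau': array([-3.08057926e-03, -4.12268257e+01, -2.59747159e+01, -3.86443771e-04,
        4.11579516e-03,  7.94575840e-06]), 'eef_pos': array([ 132.30930205, -507.77250916,  230.72135238]), 'ee_rot': array([-6.53856786e-04,  9.91896484e-01,  1.27046966e-01,  7.46435053e-05]), 'force': array([0.27912843, 0.65253001, 0.97158619]), 'wrist_torque': array([ 0.00213388, -0.05616274,  0.04917444]), 'grip_width': 1.0010967745835475}
scene {'intrinsics': array([[621.30098385,   0.        , 309.86338012],
       [  0.        , 621.30098385, 241.15846111],
       [  0.        ,   0.        ,   1.        ]]), 'R': array([[-0.23411918, -0.97208508, -0.01545323],
       [-0.8390841 ,  0.21006415, -0.50180766],
       [ 0.49104592, -0.10451624, -0.86484118]]), 't': array([ 116.51949943,  447.79756797, 1196.75583226])}
side {'intrinsics': array([[492.94013023,   0.        , 318.59115085],
       [  0.        , 492.94013023, 234.02381951],
       [  0.        ,   0.        ,   1.        ]]), 'R': array([[ 0.89411043,  0.44761708,  0.01433479],
       [ 0.23757792, -0.44694008, -0.86243916],
       [-0.37963571,  0.77452148, -0.50595772]]), 't': array([-399.58353082,  -18.68101621, 1202.55194687])}
wrist {'intrinsics': array([[335.64969853,   0.        , 321.2758443 ],
       [  0.        , 335.64969853, 243.29829192],
       [  0.        ,   0.        ,   1.        ]]), 'R': array([[ 0.25184325, -0.96776637, -0.00179844],
       [-0.91498853, -0.23871329,  0.32528749],
       [-0.31523161, -0.0802759 , -0.94561346]]), 't': array([-524.3452554 ,  -41.7684028 ,  381.29651433])}
```

View pics/scene0.png

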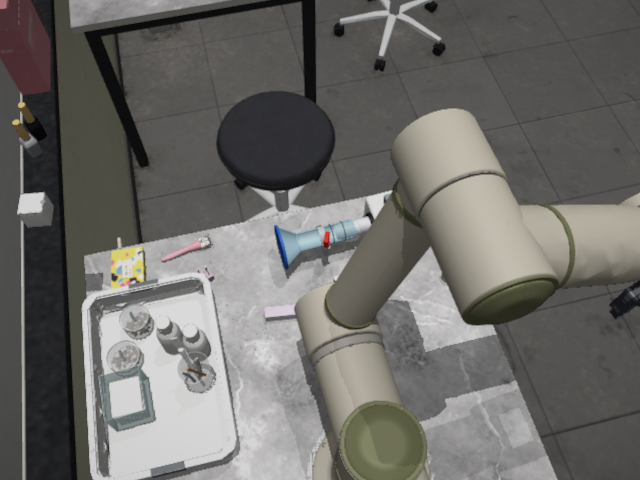

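View pics/side0.png

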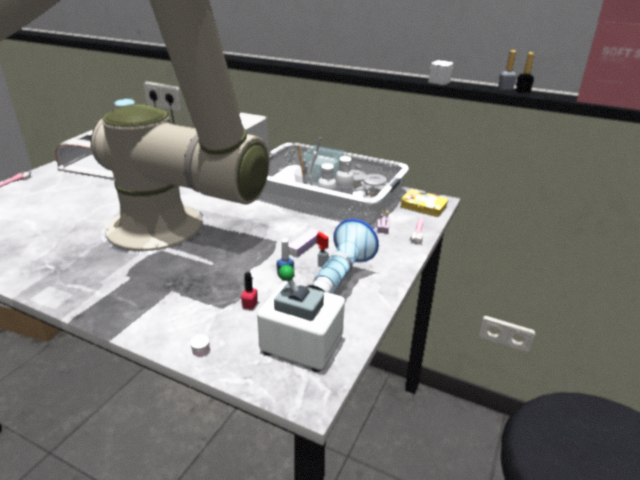

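View pics/wrist0.png

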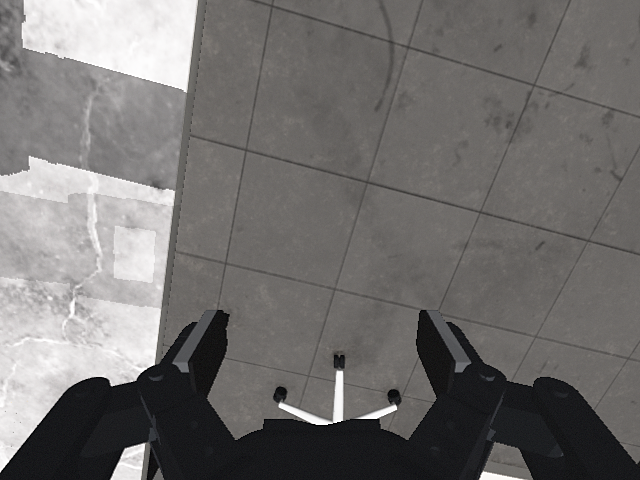

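```bash
cat > h.py <<'E'
import cv2,numpy as np
from rig import imaging
def pts(n,im,d,mask,p=None):
    p=p or imaging.camera_params(n)
    v,u=np.nonzero(mask&(d>0)); z=d[v,u]
    K=p["intrinsics"]
    c=np.stack([(u-K[0,2])/K[0,0]*z,(v-K[1,2])/K[1,1]*z,z],1)
    return (c-p["t"])@p["R"]
def ray(n,uv,p=None):
    p=p or imaging.camera_params(n)
    K=p["intrinsics"];d=np.array([(uv[0]-K[0,2])/K[0,0],(uv[1]-K[1,2])/K[1,1],1.])
    o=-p["R"].T@p["t"]; return o,p["R"].T@d
def plane(n,uv,z,p=None):
    o,d=ray(n,uv,p); return o+d*(z-o[2])/d[2]
def tri(l):
    A=np.zeros((3,3));b=np.zeros(3)
    for o,d in l:
        d=d/np.linalg.norm(d);P=np.eye(3)-np.outer(d,d);A+=P;b+=P@o
    X=np.linalg.solve(A,b); return X,[np.linalg.norm((np.eye(3)-np.outer(d,d)/(d@d))@(X-o)) for o,d in l]
def proj(n,X,p=None):
    p=p or imaging.camera_params(n); c=p["R"]@np.asarray(X)+p["t"]; q=p["intrinsics"]@c; return q[:2]/q[2]
E
python3 - <<'E'
from h import *
np.set_printoptions(suppress=True,precision=1)
for n in ["scene","side"]:
    im=cv2.imread(f"pics/{n}0.png");d=np.load(f"pics/{n}0.npy")
    hsv=cv2.cvtColor(im,cv2.COLOR_BGR2HSV);H,S,V=cv2.split(hsv)
    for nm,m in dict(red=((H<6)|(H>174))&(S>200)&(V>90),blue=(H>102)&(H<118)&(S>190)&(V>80),green=(H>45)&(H<80)&(S>150)).items():
        k,l,st,ce=cv2.connectedComponentsWithStats(m.astype(np.uint8))
        for i in range(1,k):
            if st[i,4]>15:
                P=pts(n,im,d,l==i)
                print(n,nm,st[i],ce[i],np.median(P,0) if len(P) else None, P.min(0) if len(P) else 0,P.max(0) if len(P) else 0)
    x=(230,190,180,110) if n=="scene" else (180,200,220,170)
    a,b,w,h=x; cv2.imwrite(f"pics/{n}z.png",cv2.resize(im[b:b+h,a:a+w],None,fx=3.5,fy=3.5,interpolation=cv2.INTER_CUBIC))
E
```

```text
scene blue [275 226   4  12  23] [276.8 230.6] [513.3  68.4 110.8] [494.9  65.6  99.9] [529.6  70.7 118.1]
scene blue [281 246   7  20  45] [284.3 256.3] [458.1  64.9  90.9] [444.9  61.9  30. ] [473.   68.  109.1]
side red [318 234   9  14  92] [322.2 240.5] [470.8 -36.5 113.5] [459.6 -41.3  97.7] [480.6 -30.  123.5]
side green [279 265  14  14 164] [285.8 271.5] [ 495.  -215.6  158.1] [ 378.1 -223.8   24.2] [504.5 -30.4 164.5]
```

```bash
ls pics
```

```text
scene0.npy
scene0.png
scenez.png
side0.npy
side0.png
sidez.png
wrist0.npy
wrist0.png
```

View pics/scenez.png

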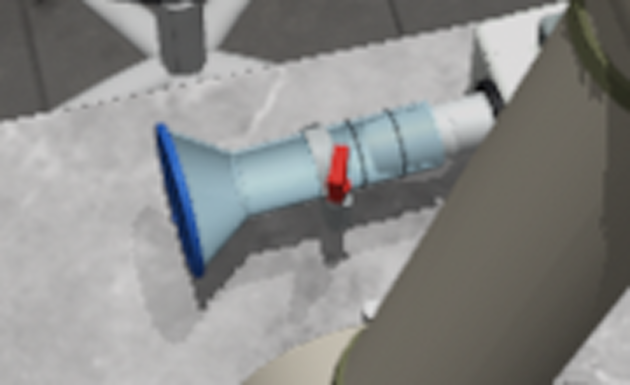

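View pics/sidez.png

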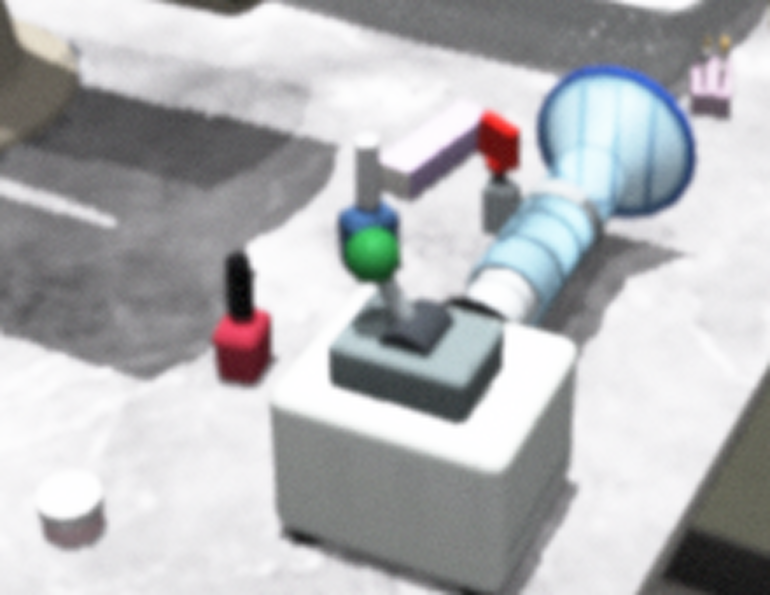

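Run:
```python
from h import *
np.set_printoptions(suppress=True,precision=1)
n="side"
im=cv2.imread(f"pics/{n}0.png");d=np.load(f"pics/{n}0.npy")
full=np.ones(d.shape,bool)
m=np.zeros(d.shape,bool);m[270:375,250:355]=1
P=pts(n,im,d,m)
T=P[(abs(P[:,2]-90)<4)]
print(len(T),cv2.minAreaRect(T[:,:2].astype(np.float32)),cv2.boxPoints(cv2.minAreaRect(T[:,:2].astype(np.float32))))
T=P[(abs(P[:,2]-115)<3)]
print(len(T),cv2.minAreaRect(T[:,:2].astype(np.float32)))
# hood pipe points in scene and side
for n in["scene","side"]:
    im=cv2.imread(f"pics/{n}0.png");d=np.load(f"pics/{n}0.npy")
    P=pts(n,im,d,full)
    s=(P[:,0]>380)&(P[:,0]<640)&(P[:,1]>-180)&(P[:,1]<110)&(P[:,2]>45)
    Q=P[s]
    for y in range(-180,110,10):
        q=Q[(Q[:,1]>=y)&(Q[:,1]<y+10)]
        if len(q): print(n,y,len(q),q.min(0),q.max(0),q[q[:,2].argmax()])
```

```text
1395 ((511.7926940917969, -165.31016540527344), (116.94571685791016, 167.8170623779297), 3.79209041595459) [[ 447.9  -85.5]
 [ 459.  -252.9]
 [ 575.7 -245.2]
 [ 564.6  -77.7]]
618 ((514.3181762695312, -210.42477416992188), (69.50328826904297, 50.802738189697266), 3.775770664215088)
scene -180 61 [ 525.7 -180.    81.8] [ 567.5 -170.1  114.4] [ 534.4 -179.9  114.4]
scene -170 78 [ 515.5 -169.9   78. ] [ 571.9 -160.1   94.2] [ 544.2 -163.7   94.2]
scene -160 97 [ 505.3 -160.    79.3] [ 568.5 -150.    94. ] [ 531.4 -159.9   94. ]
scene -150 121 [ 494.7 -149.9   49.4] [ 566.8 -140.1   92.8] [ 543.2 -149.4   92.8]
scene -140 62 [ 490.1 -139.6   62. ] [ 531.7 -130.1   88.5] [ 507.4 -139.2   88.5]
scene -130 66 [ 487.5 -129.9   57. ] [ 525.7 -120.1   85.6] [ 502.2 -124.1   85.6]
scene -120 69 [ 487.9 -119.8   51.9] [ 521.9 -110.1   85. ] [ 500.3 -112.    85. ]
scene -110 69 [ 482.4 -110.    53.7] [ 520.9 -100.1   89.4] [ 505.4 -101.7   89.4]
scene -100 90 [ 481.6 -100.    52.7] [522.6 -90.   87.8] [506.  -92.8  87.8]
scene -90 88 [480.7 -90.   52.1] [523.1 -80.   89.9] [502.4 -80.2  89.9]
sc
[... 2417 characters left out ...]
87.1 -20.   61. ] [525.5 -10.4  88.8] [507.  -12.9  88.8]
side -10 69 [484.8  -9.9  57.4] [525.5  -0.1  87.3] [503.1  -4.   87.3]
side 0 62 [485.1   0.1  56.6] [525.3   9.8  88.7] [504.4   2.5  88.7]
side 10 73 [483.1  10.1  57.7] [524.8  19.9  87.8] [499.5  18.8  87.8]
side 20 110 [475.9  20.1  50.2] [526.   30.   92.2] [494.4  29.8  92.2]
side 30 220 [468.1  30.   45.4] [531.9  40.   96.7] [496.3  40.   96.7]
side 40 267 [460.3  40.   45.7] [538.9  50.  104.6] [509.3  49.7 104.6]
side 50 320 [450.   50.1  45.8] [544.4  60.  112.1] [493.9  59.2 112.1]
side 60 262 [448.7  60.   45.2] [550.1  69.8 115.8] [503.7  61.6 115.8]
side 70 2 [524.6  70.3  57. ] [548.3  71.2 104.9] [524.6  71.2 104.9]
```

```bash
python3 -m creep '[{"grip":85,"linear":[0,0,-35],"rot":[0,0,0.095]},{"grip":85,"linear":[0,0,-35],"rot":[0,0,0.095]},{"grip":85,"linear":[24,-31,0],"rot":[0,0,0]},{"grip":85,"linear":[24,-31,0],"rot":[0,0,0]},{"grip":85,"linear":[24,-31,0],"rot":[0,0,0]},{"grip":85,"linear":[24,-31,0],"rot":[0,0,0]},{"grip":85,"linear":[24,-31,0],"rot":[0,0,0]},{"grip":85,"linear":[24,-31,0],"rot":[0,0,0]},{"grip":85,"linear":[24,-31,0],"rot":[0,0,0]},{"grip":85,"linear":[24,-31,0],"rot":[0,0,0]},{"grip":85,"linear":[24,-31,0],"rot":[0,0,0]},{"grip":85,"linear":[24,-31,0],"rot":[0,0,0]}]' 
python3 -m creep '[{"grip":85,"linear":[24,-31,0],"rot":[0,0,0]},{"grip":85,"linear":[24,-31,0],"rot":[0,0,0]},{"grip":85,"linear":[24,-31,0],"rot":[0,0,0]},{"grip":85,"linear":[24,-31,0],"rot":[0,0,0]},{"grip":85,"linear":[24,-31,0],"rot":[0,0,0]},{"grip":85,"linear":[0,0,0],"rot":[0,0,0]},{"grip":85,"linear":[0,0,0],"rot":[0,0,0]}]'
python3 - <<'E'
from rig import sensors, imaging, ctrl
import cv2,numpy as np,pickle
s=sensors.sense();print(s['joints'],s['ee_rot'],s['force'])
D={}
for n in ["wrist","side","scene"]:
    p=imaging.camera_params(n)
    im,d=imaging.capture(n)
    D[n]=(p,im,d)
    cv2.imwrite(f"pics/{n}1.png",im[:,:,::-1])
pickle.dump(D,open("pics/s1.pkl","wb"))
E
```

```text
time_s: 1.15
eef_pos: [352.3, -181.3, 301.3]
ee_rot: [0.0, 0.999, 0.032, 0.0]
force: [0.3, 0.1, 0.1]
grip_width: 0.993
time_s: 1.73
eef_pos: [461.7, -19.3, 300.8]
ee_rot: [-0.0, 0.999, 0.034, -0.001]
force: [0.3, 0.0, -0.7]
grip_width: 0.994
[-2.96132665e-01  1.28715176e-01  1.54715097e+00 -1.05460145e-04
  1.46686298e+00  1.20629359e+00] [-1.34695711e-04  9.99415398e-01  3.41838708e-02 -5.54524283e-04] [ 0.33437888  0.00462852 -0.70530595]
```

View pics/wrist1.png

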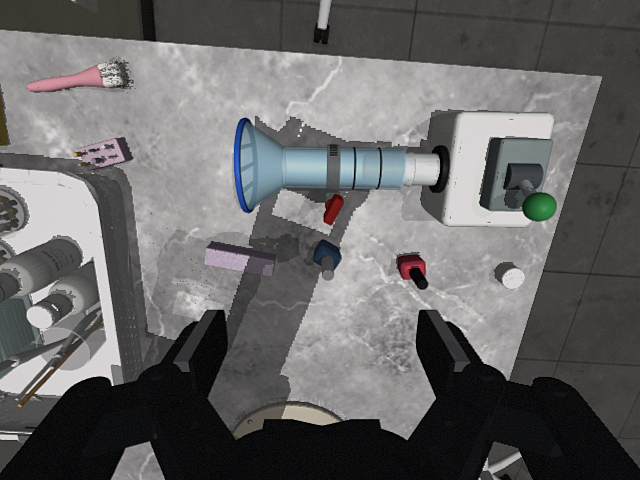

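View pics/side1.png

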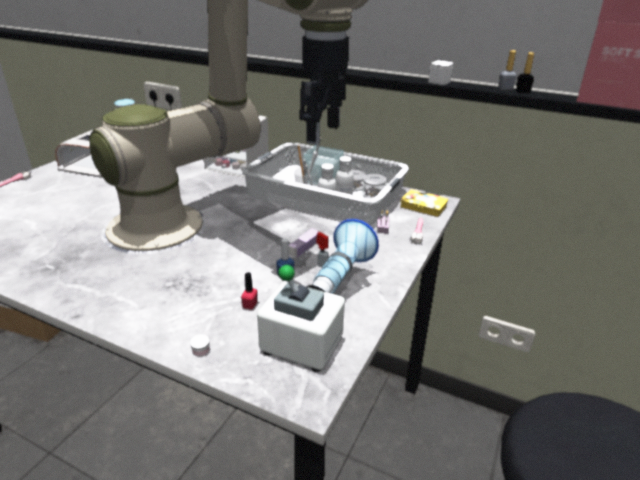

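View pics/scene1.png

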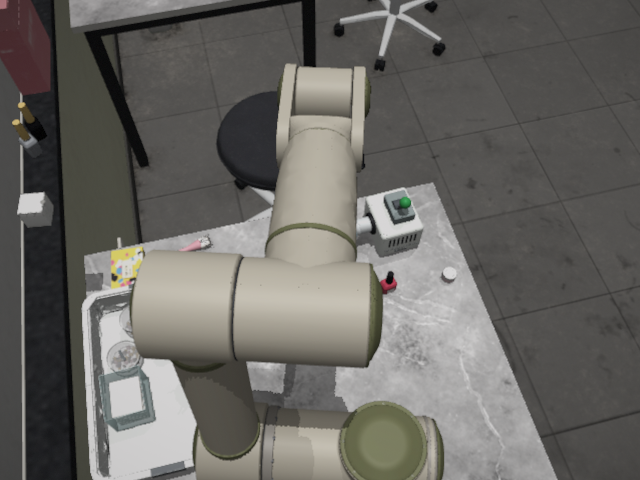

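```bash
cat > m.py <<'E'
from h import *
import pickle
np.set_printoptions(suppress=True,precision=1)
D=pickle.load(open("pics/s1.pkl","rb"))
p,im,d=D["wrist"]
hsv=cv2.cvtColor(im,cv2.COLOR_RGB2HSV);H,S,V=cv2.split(hsv)
o=np.array([510.4,-150.4]);
red=((H<6)|(H>174))&(S>180)&(V>80)
m=np.zeros_like(red);m[180:235,310:355]=1
P=pts("wrist",im,d,red&m,p); print("key all",len(P),P.min(0),P.max(0))
T=P[P[:,2]>np.percentile(P[:,2],90)-4]
print("keytop",len(T),T.mean(0),cv2.minAreaRect(T[:,:2].astype(np.float32)))
blue=(H>102)&(H<118)&(S>190)&(V>80);m[:]=0;m[100:230,220:280]=1
P=pts("wrist",im,d,blue&m,p);print("lip",len(P),P.min(0),P.max(0),np.polyfit(P[:,0],P[:,1],1), P.mean(0))
g=(H>45)&(H<80)&(S>150);m[:]=0;m[180:230,510:570]=1
P=pts("wrist",im,d,g&m,p);print("ball",P.min(0),P.max(0))
def L(u0,u1,v0,v1):
    m=np.zeros_like(red);m[v0:v1,u0:u1]=1;return pts("wrist",im,d,m,p)
P=L(430,560,100,240);T=P[abs(P[:,2]-90)<5]
print("box",T.shape,np.median(T[:,2]),cv2.minAreaRect(T[:,:2].astype(np.float32)),cv2.boxPoints(cv2.minAreaRect(T[:,:2].astype(np.float32))))
P=L(480,560,100,240);T=P[abs(P[:,2]-115)<4];print("base",np.median(T[:,2]),cv2.minAreaRect(T[:,:2].astype(np.float32)))
# sleeve profile in y
for u in range(288,440,5):
    P=L(u,u+1,130,200); P=P[P[:,2]>60]; 
    if len(P): i=P[:,2].argmax(); print(u,P[i],im[165,u],(P[:,0].min()+P[:,0].max())/2)
for nm,b in dict(bit=(75,135,130,175),brush=(20,140,50,100),buf=(200,280,235,285),blue=(305,350,230,285),red=(390,435,245,295)).items():
    P=L(*b);P=P[P[:,2]>8];print(nm,P.min(0),P.max(0))
E
python3 m.py
```

```text
key all 244 [456.2 -38.2  97.5] [482.8 -21.8 125.5]
keytop 233 [470.  -30.2 122.8] ((469.689208984375, -30.02153778076172), (8.734495162963867, 26.15981101989746), 65.6447982788086)
lip 420 [455.2  60.2  77.9] [548.6  70.  117.2] [ 0.1 36.3] [505.6  65.3 106.7]
ball [ 482.  -217.4  145.9] [ 505.5 -196.6  165.2]
box (6660, 3) 89.45431773018414 ((513.86083984375, -193.1820526123047), (117.97344207763672, 106.6527099609375), 3.0468735694885254) [[ 452.1 -143.1]
 [ 457.8 -249.6]
 [ 575.6 -243.3]
 [ 569.9 -136.8]]
base 114.61692836377871 ((514.54736328125, -208.1429901123047), (69.64459228515625, 50.999351501464844), 2.6746506690979004)
288 [504.9  18.6  88.2] [178 201 204] 502.987317300635
293 [503.2  13.3  87.6] [180 202 205] 503.08128553708605
298 [497.4   7.8  88. ] [177 200 202] 503.40046691508235
303 [501.9   2.8  88.5] [181 203 205] 503.8290197649944
308 [510.3  -1.9  87.4] [181 203 205] 503.04714690969035
313 [501.5  -7.6  87.8] [178 202 205] 503.5228110208672
318 [503.9 -12.7  87.7] [177 200 203] 504.0338341461468
323 [504.3 -17.9  87.9] [177 201 204] 504.3369256971689
328 [509. 
[... 828 characters left out ...]
403 [ 510.  -100.8   88.4] [144 171 176] 511.3544024055117
408 [ 510.9 -107.1   83.5] [208 209 211] 509.2614753156271
413 [ 506.3 -112.8   85. ] [212 215 216] 510.53585143513556
418 [ 506.4 -118.7   82.7] [211 213 214] 509.92111433970024
423 [ 506.8 -123.9   83.1] [209 210 211] 510.24874713586206
428 [ 515.4 -127.6   83.3] [206 209 211] 510.6473587395649
433 [ 514.8 -132.9   83.8] [204 206 208] 507.1079074176207
438 [ 496.5 -141.4   84.2] [173 173 176] 507.0127137968575
bit [469.1 225.3   8. ] [516.9 296.2  41.3]
brush [563.4 214.2   8. ] [606.7 335.6  22.9]
buf [348.9  38.4   8. ] [386.  132.9  28. ]
blue [371. -50.   8.] [402.5 -13.2  89.5]
red [ 360.2 -165.7    8.1] [ 388.8 -130.6   75.5]
```

```bash
python3 -c "
import cv2
im=cv2.imread('pics/wrist1.png')[100:260,225:455];cv2.imwrite('pics/wz1.png',cv2.resize(im,None,fx=3.4,fy=3.4,interpolation=cv2.INTER_CUBIC))"
```

```text
(no output)
```

View pics/wz1.png

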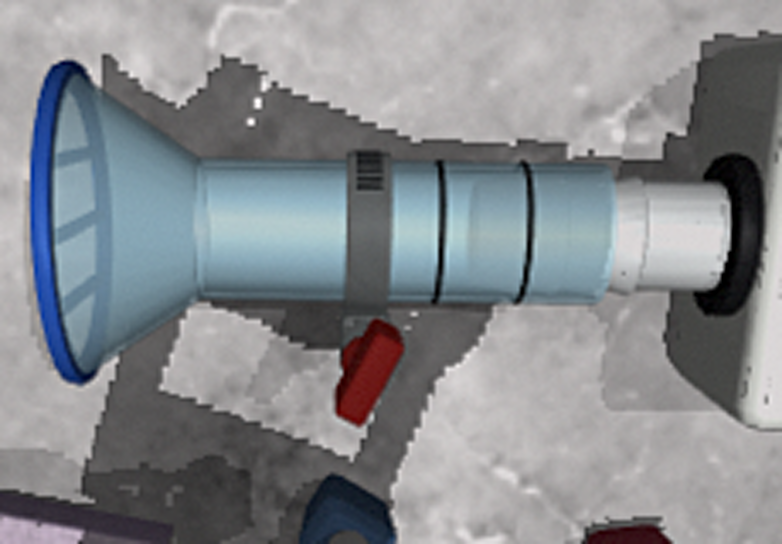

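```bash
python3 -m creep '[{"grip":0,"linear":[11.6,-30,0],"rot":[0,0,0]},{"grip":0,"linear":[11.6,-30,0],"rot":[0,0,0]},{"grip":0,"linear":[11.6,-30,0],"rot":[0,0,0.01]},{"grip":0,"linear":[11.6,-30,0],"rot":[0,0,0]},{"grip":0,"linear":[0,0,34],"rot":[0,0,0]},{"grip":0,"linear":[0,0,34],"rot":[0,0,0]},{"grip":0,"linear":[0,0,34],"rot":[0,0,0]},{"grip":0,"linear":[0,0,34],"rot":[0,0,0]},{"grip":0,"linear":[0,0,34],"rot":[0,0,0]},{"grip":0,"linear":[0,0,33],"rot":[0,0,0]},{"grip":0,"linear":[0,0,0],"rot":[0,0,0]},{"grip":0,"linear":[0,0,0],"rot":[0,0,0]}]' 30
python3 - <<'E'
from rig import sensors, imaging, ctrl
import cv2
for n in ["wrist","side"]:
    im,d=imaging.capture(n)
    cv2.imwrite(f"pics/{n}2.png",im[:,:,::-1])
print(sensors.sense()['force'])
E
```

```text
time_s: 2.88
eef_pos: [500.0, 100.9, 98.4]
ee_rot: [-0.0, 1.0, 0.027, -0.001]
force: [1.0, -0.1, 0.5]
grip_width: 0.004
[0.19159456 0.6502888  0.51107885]
```

View pics/wrist2.png

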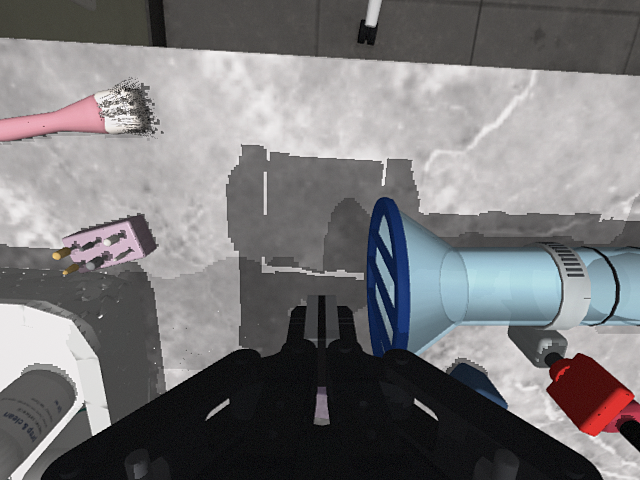

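View pics/side2.png

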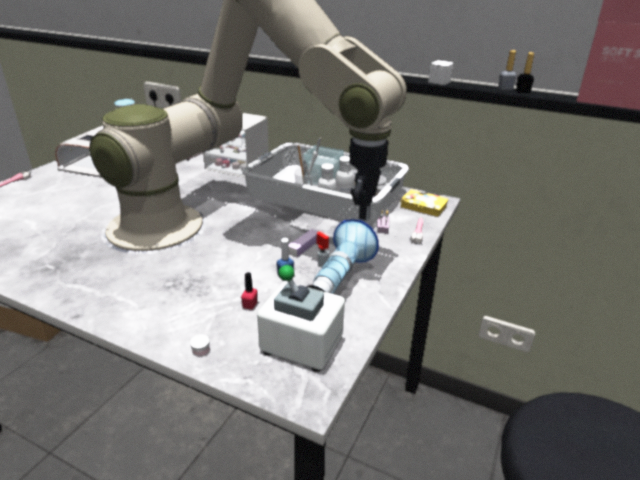

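```bash
python3 -m creep '[{"grip":0,"linear":[0,4,0],"rot":[0,0,0]},{"grip":0,"linear":[0,4,0],"rot":[0,0,0]},{"grip":0,"linear":[0,3,0],"rot":[0,0,0]},{"grip":0,"linear":[0,2,0],"rot":[0,0,0]},{"grip":0,"linear":[0,2,0],"rot":[0,0,0]},{"grip":0,"linear":[0,2,0],"rot":[0,0,0]},{"grip":0,"linear":[0,2,0],"rot":[0,0,0]}]'; python3 -m creep '[{"grip":0,"linear":[0,2,0],"rot":[0,0,0]},{"grip":0,"linear":[0,2,0],"rot":[0,0,0]},{"grip":0,"linear":[0,2,0],"rot":[0,0,0]}]'
```

```text
time_s: 3.57
eef_pos: [501.3, 82.8, 98.4]
ee_rot: [0.0, 1.0, 0.027, 0.0]
force: [0.4, -0.0, -0.7]
grip_width: 0.0
time_s: 3.82
eef_pos: [501.6, 77.7, 98.4]
ee_rot: [-0.001, 1.0, 0.027, 0.0]
force: [-0.4, 6.5, 0.5]
grip_width: -0.004
```

```bash
python3 -m creep '[{"grip":0,"linear":[0,2.5,0],"rot":[0,0,0]},{"grip":0,"linear":[0,2.5,0],"rot":[0,0,0]},{"grip":0,"linear":[0,2.5,0],"rot":[0,0,0]},{"grip":0,"linear":[0,2.5,0],"rot":[0,0,0]},{"grip":0,"linear":[0,2.5,0],"rot":[0,0,0]},{"grip":0,"linear":[0,2.5,0],"rot":[0,0,0]},{"grip":0,"linear":[0,2.5,0],"rot":[0,0,0]},{"grip":0,"linear":[0,2.5,0],"rot":[0,0,0]}]'; python3 -m creep '[{"grip":0,"linear":[0,2,0],"rot":[0,0,0]},{"grip":0,"linear":[0,2,0],"rot":[0,0,0]},{"grip":0,"linear":[0,1,0],"rot":[0,0,0]}]'
```

```text
time_s: 4.48
eef_pos: [502.7, 57.8, 98.3]
ee_rot: [-0.001, 1.0, 0.027, -0.0]
force: [0.3, 7.5, 1.6]
grip_width: 0.002
time_s: 4.73
eef_pos: [503.0, 52.7, 98.3]
ee_rot: [-0.001, 1.0, 0.027, -0.0]
force: [0.1, 5.8, 1.6]
grip_width: 0.002
```

```bash
python3 -m creep '[{"grip":0,"linear":[0,1,0],"rot":[0,0,0]},{"grip":0,"linear":[0,1,0],"rot":[0,0,0]},{"grip":0,"linear":[0,1,0],"rot":[0,0,0]},{"grip":0,"linear":[0,1,0],"rot":[0,0,0]}]'; python3 -m creep '[{"grip":0,"linear":[0,1,0],"rot":[0,0,0]},{"grip":0,"linear":[0,0.7,0],"rot":[0,0,0]}]';python3 -m creep '[{"grip":0,"linear":[0,0.7,0],"rot":[0,0,0]},{"grip":0,"linear":[0,0.5,0],"rot":[0,0,0]}]'
```

```text
time_s: 5.07
eef_pos: [503.2, 48.8, 98.3]
ee_rot: [-0.001, 1.0, 0.027, -0.0]
force: [0.2, 6.3, 1.1]
grip_width: -0.001
time_s: 5.23
eef_pos: [503.3, 47.1, 98.3]
ee_rot: [-0.001, 1.0, 0.027, -0.0]
force: [0.5, 7.0, 1.8]
grip_width: -0.003
time_s: 5.4
eef_pos: [503.3, 45.9, 98.3]
ee_rot: [-0.001, 1.0, 0.027, -0.0]
force: [0.5, 7.0, 1.0]
grip_width: 0.001
```

```bash
python3 -m creep '[{"grip":0,"linear":[0,0.5,0],"rot":[0,0,0]},{"grip":0,"linear":[0,0.5,0],"rot":[0,0,0]}]'
```

```text
time_s: 5.57
eef_pos: [503.3, 45.3, 98.3]
ee_rot: [-0.001, 1.0, 0.027, -0.0]
force: [0.3, 11.4, 2.2]
grip_width: 0.003
```

```bash
python3 -m creep '[{"grip":0,"linear":[0,0.5,0],"rot":[0,0,0]},{"grip":0,"linear":[0,0.5,0],"rot":[0,0,0]}]'
```

```text
time_s: 5.73
eef_pos: [503.3, 45.2, 98.4]
ee_rot: [-0.002, 1.0, 0.027, 0.0]
force: [0.1, 17.0, 2.3]
grip_width: 0.004
```

```bash
python3 -m creep '[{"grip":0,"linear":[0,0.5,0],"rot":[0,0,0]}]'
```

```text
time_s: 5.82
eef_pos: [503.3, 45.1, 98.4]
ee_rot: [-0.002, 1.0, 0.027, -0.0]
force: [-0.1, 19.5, 3.2]
grip_width: -0.005
```

```bash
python3 -m creep '[{"grip":0,"linear":[0,-8,0],"rot":[0,0,0]},{"grip":0,"linear":[0,-8,0],"rot":[0,0,0]},{"grip":0,"linear":[0,0,-38],"rot":[0,0,0]},{"grip":0,"linear":[0,0,-38],"rot":[0,0,0]},{"grip":30,"linear":[0,0,-38],"rot":[0,0,0]},{"grip":50,"linear":[-7,28,-28],"rot":[0,0,0]},{"grip":50,"linear":[-7,33,-20],"rot":[0,0,0]},{"grip":50,"linear":[-7,33,0],"rot":[0,0,0]},{"grip":50,"linear":[-7,33,0],"rot":[0,0,0]},{"grip":50,"linear":[0,0,0],"rot":[0,0,0]},{"grip":50,"linear":[0,0,0],"rot":[0,0,0]}]'
cat > cap.py <<'E'
import sys,cv2,pickle
from rig import sensors, imaging
D={}
for n in sys.argv[2:]:
    p=imaging.camera_params(n); im,d=imaging.capture(n); D[n]=(p,im,d)
    cv2.imwrite(f"pics/{n}{sys.argv[1]}.png",im[:,:,::-1])
pickle.dump(D,open(f"pics/s{sys.argv[1]}.pkl","wb"))
s=sensors.sense();print(s['time_s'],s['eef_pos'].round(1),s['joints'].round(3),s['force'].round(1))
E
python3 cap.py 3 wrist side
```

```text
time_s: 6.73
eef_pos: [481.5, -70.7, 260.2]
ee_rot: [0.0, 1.0, 0.026, -0.0]
force: [0.7, 0.5, 0.7]
grip_width: 0.583
6.8333 [481.7 -69.1 260.2] [-0.384  0.207  1.559  0.     1.376  1.132] [0.4 0.7 0. ]
```

View pics/wrist3.png

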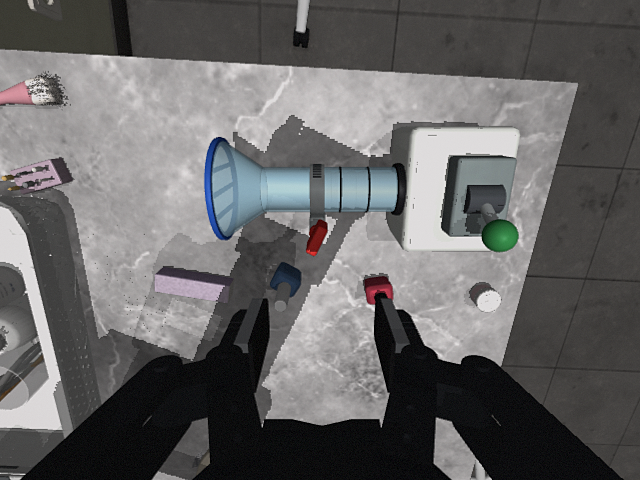

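Hood butts against the collar (sleeve end at u≈397, touching the black collar at u≈400); key at (317,238), rings at u≈341 and 369, band at u≈317.

```bash
cat > m3.py <<'E'
import sys
from h import *
import pickle
np.set_printoptions(suppress=True,precision=1)
p,im,d=pickle.load(open(f"pics/s{sys.argv[1]}.pkl","rb"))["wrist"]
u0,u1,v0,v1=map(int,sys.argv[2:6])
H,S,V=cv2.split(cv2.cvtColor(im,cv2.COLOR_RGB2HSV))
red=((H<6)|(H>174))&(S>180)&(V>80); m=np.zeros_like(red);m[v0:v1,u0:u1]=1
P=pts("wrist",im,d,red&m,p);T=P[P[:,2]>np.percentile(P[:,2],90)-4]
print("keytop",len(T),T.mean(0),cv2.minAreaRect(T[:,:2].astype(np.float32)))
if len(sys.argv)>6:
    v=int(sys.argv[6]); g=im[v-4:v+5].mean((0,2))
    for u in range(u0-20,u1+90): 
        q=plane("wrist",(u,v),89,p); print(u,int(g[u]),q[:2],end=' | ')
E
python3 m3.py 3 300 335 210 265 185
```

```text
keytop 290 [471.6 -66.5 122.6] ((471.1801452636719, -66.54046630859375), (8.7926607131958, 26.854511260986328), 67.48959350585938)
280 195 [513.3 -30.3] | 281 194 [513.3 -31.3] | 282 195 [513.3 -32.2] | 283 195 [513.4 -33.1] | 284 196 [513.4 -34.1] | 285 194 [513.5 -35. ] | 286 194 [513.5 -35.9] | 287 195 [513.6 -36.9] | 288 195 [513.6 -37.8] | 289 195 [513.7 -38.7] | 290 195 [513.7 -39.7] | 291 195 [513.8 -40.6] | 292 194 [513.8 -41.5] | 293 194 [513.9 -42.5] | 294 194 [513.9 -43.4] | 295 195 [514.  -44.3] | 296 195 [514.  -45.2] | 297 195 [514.1 -46.2] | 298 195 [514.1 -47.1] | 299 194 [514.2 -48. ] | 300 194 [514.2 -49. ] | 301 194 [514.3 -49.9] | 302 194 [514.3 -50.8] | 303 194 [514.4 -51.8] | 304 195 [514.4 -52.7] | 305 194 [514.5 -53.6] | 306 194 [514.5 -54.6] | 307 197 [514.6 -55.5] | 308 194 [514.6 -56.4] | 309 150 [514.7 -57.4] | 310 95 [514.7 -58.3] | 311 102 [514.8 -59.2] | 312 104 [514.8 -60.1] | 313 105 [514.8 -61.1] | 314 104 [514.9 -62. ] | 315 106 [514.9 -62.9] | 316 105 [515.  -63.9] | 317 105 [515.  -64.8] | 318 105 [515.1 -65.7] | 319 105 [515.1 -66.7] | 320 105 [5
[... 1929 characters left out ...]
139.3] | 398 0 [ 519.  -140.2] | 399 34 [ 519.  -141.1] | 400 49 [ 519.1 -142.1] | 401 44 [ 519.1 -143. ] | 402 37 [ 519.2 -143.9] | 403 34 [ 519.2 -144.9] | 404 29 [ 519.3 -145.8] | 405 23 [ 519.3 -146.7] | 406 68 [ 519.4 -147.7] | 407 142 [ 519.4 -148.6] | 408 172 [ 519.4 -149.5] | 409 194 [ 519.5 -150.5] | 410 205 [ 519.5 -151.4] | 411 218 [ 519.6 -152.3] | 412 222 [ 519.6 -153.2] | 413 220 [ 519.7 -154.2] | 414 220 [ 519.7 -155.1] | 415 220 [ 519.8 -156. ] | 416 220 [ 519.8 -157. ] | 417 221 [ 519.9 -157.9] | 418 220 [ 519.9 -158.8] | 419 220 [ 520.  -159.8] | 420 220 [ 520.  -160.7] | 421 221 [ 520.1 -161.6] | 422 220 [ 520.1 -162.6] | 423 220 [ 520.2 -163.5] | 424 220 [ 520.2 -164.4] |
```

```bash
python3 -m creep '[{"grip":50,"linear":[0,0,0],"rot":[0,0,-0.1226]},{"grip":50,"linear":[0,0,0],"rot":[0,0,-0.1226]},{"grip":50,"linear":[0,0,0],"rot":[0,0,-0.1226]},{"grip":50,"linear":[0,0,0],"rot":[0,0,-0.1226]},{"grip":50,"linear":[0,0,0],"rot":[0,0,-0.1226]},{"grip":50,"linear":[0,0,0],"rot":[0,0,-0.1226]},{"grip":50,"linear":[0,0,0],"rot":[0,0,-0.1226]},{"grip":50,"linear":[0,0,0],"rot":[0,0,-0.1226]},{"grip":50,"linear":[0,0,0],"rot":[0,0,-0.1226]},{"grip":50,"linear":[0,0,0],"rot":[0,0,-0.1226]},{"grip":50,"linear":[0,0,0],"rot":[0,0,-0.1226]}]'
python3 -m creep '[{"grip":50,"linear":[0,0,0],"rot":[0,0,-0.1226]},{"grip":50,"linear":[0,0,0],"rot":[0,0,-0.1226]},{"grip":50,"linear":[0,0,0],"rot":[0,0,-0.1226]},{"grip":50,"linear":[0,0,0],"rot":[0,0,-0.1226]},{"grip":50,"linear":[0,0,0],"rot":[0,0,-0.1226]},{"grip":50,"linear":[0,0,0],"rot":[0,0,-0.1226]},{"grip":50,"linear":[0,0,0],"rot":[0,0,-0.1226]},{"grip":50,"linear":[0,0,0],"rot":[0,0,-0.1226]},{"grip":50,"linear":[0,0,0],"rot":[0,0,-0.1226]},{"grip":50,"linear":[0,0,0],"rot":[0,0,-0.1226]},{"grip":50,"linear":[0,0,0],"rot":[0,0,-0.1226]}]'
python3 -m creep '[{"grip":50,"linear":[10.7,-1.6,0],"rot":[0,0,0]},{"grip":50,"linear":[0,0,25],"rot":[0,0,0]},{"grip":50,"linear":[0,0,25],"rot":[0,0,0]},{"grip":50,"linear":[0,0,0],"rot":[0,0,0]},{"grip":50,"linear":[0,0,0],"rot":[0,0,0]}]'
python3 cap.py 4 wrist
```

```text
time_s: 7.75
eef_pos: [481.8, -68.3, 260.2]
ee_rot: [-0.0, 0.761, 0.649, -0.0]
force: [0.3, -0.8, 0.7]
grip_width: 0.592
time_s: 8.67
eef_pos: [481.9, -68.3, 260.2]
ee_rot: [-0.0, 0.19, 0.982, 0.0]
force: [0.5, -0.2, -0.3]
grip_width: 0.587
time_s: 9.08
eef_pos: [471.1, -66.1, 210.2]
ee_rot: [-0.001, 0.193, 0.981, 0.0]
force: [0.6, -0.4, 0.7]
grip_width: 0.588
9.1333 [471.7 -66.5 211.3] [-0.387  0.223  1.67  -0.     1.248 -1.569] [ 0.9 -0.6  1.2]
```

View pics/wrist4.png

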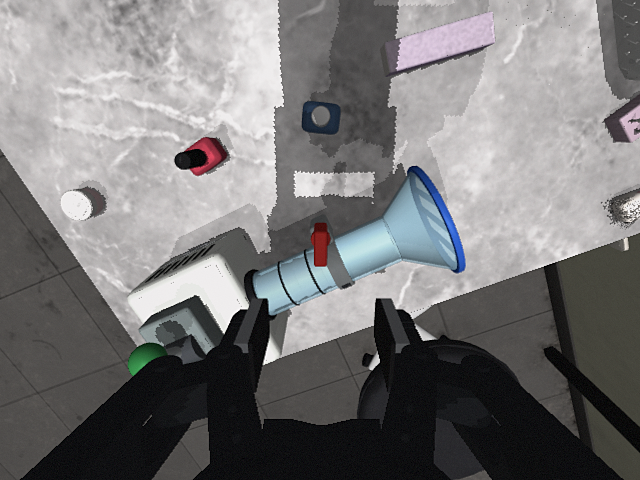

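```bash
python3 m3.py 4 300 345 215 275
python3 -m creep '[{"grip":50,"linear":[0,0,30],"rot":[0,0,0]},{"grip":50,"linear":[0,0,30],"rot":[0,0,0]},{"grip":50,"linear":[0,0,20],"rot":[0,0,0]},{"grip":50,"linear":[0,0,0],"rot":[0,0,0]},{"grip":50,"linear":[0,0,0],"rot":[0,0,0]}]'
python3 cap.py 5 wrist
```

```text
keytop 444 [469.9 -66.3 122.6] ((470.58502197265625, -66.23445892333984), (9.488382339477539, 26.463634490966797), 67.34247589111328)
time_s: 9.55
eef_pos: [471.8, -67.2, 131.5]
ee_rot: [0.0, 0.193, 0.981, -0.0]
force: [-0.1, 0.2, 0.5]
grip_width: 0.584
9.6 [472.3 -67.4 132.3] [-0.388  0.315  1.774  0.     1.049 -1.57 ] [ 0.9 -0.1  0. ]
```

View pics/wrist5.png

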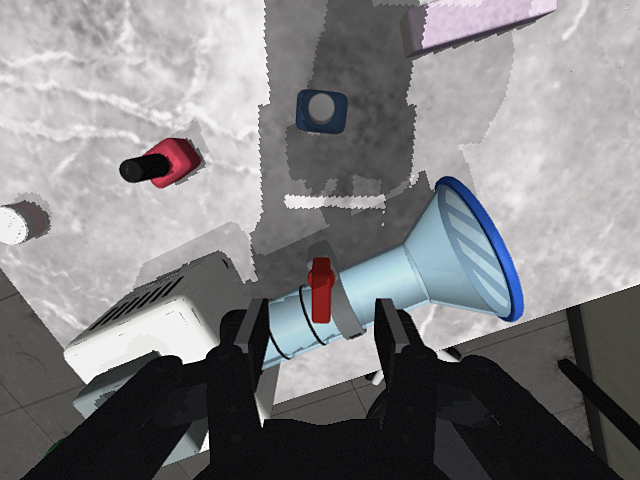

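```bash
python3 -m creep '[{"grip":50,"linear":[1,0,14],"rot":[0,0,0]},{"grip":50,"linear":[0,0,14],"rot":[0,0,0]},{"grip":50,"linear":[0,0,10],"rot":[0,0,0]},{"grip":50,"linear":[0,0,0],"rot":[0,0,0]},{"grip":20,"linear":[0,0,0],"rot":[0,0,0]},{"grip":14,"linear":[0,0,0],"rot":[0,0,0]},{"grip":5,"linear":[0,0,0],"rot":[0,0,0]},{"grip":5,"linear":[0,0,0],"rot":[0,0,0]},{"grip":5,"linear":[0,0,0],"rot":[0,0,0]},{"grip":5,"linear":[0,0,0],"rot":[0,0,0]}]' 30
python3 cap.py 6 wrist side
```

```text
time_s: 10.43
eef_pos: [470.8, -67.0, 93.2]
ee_rot: [0.001, 0.194, 0.981, -0.0]
force: [-0.5, -0.3, 6.5]
grip_width: 0.161
10.5333 [470.8 -67.   93.2] [-0.388  0.371  1.817 -0.     0.952 -1.57 ] [ 0.1 -0.   6.9]
```

View pics/wrist6.png

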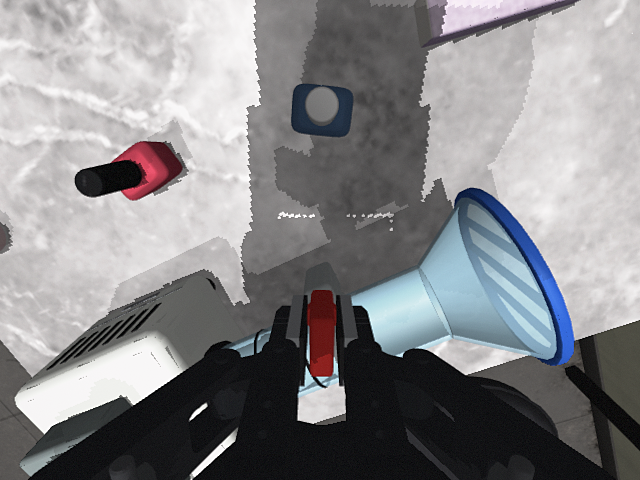

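```bash
python3 -m creep '[{"grip":5,"linear":[0,0,0],"rot":[0,0,0]},{"grip":5,"linear":[0,0,0],"rot":[0,0,0]},{"grip":5,"linear":[0,0,0],"rot":[0,0,0]}]'
python3 -c "
import cv2
im=cv2.imread('pics/side6.png')[180:400,200:420];cv2.imwrite('pics/sz6.png',cv2.resize(im,None,fx=2.7,fy=2.7,interpolation=cv2.INTER_CUBIC))"
```

```text
time_s: 10.78
eef_pos: [470.8, -67.0, 93.2]
ee_rot: [0.001, 0.194, 0.981, -0.0]
force: [-0.6, -0.1, 7.0]
grip_width: 0.157
```

View pics/sz6.png

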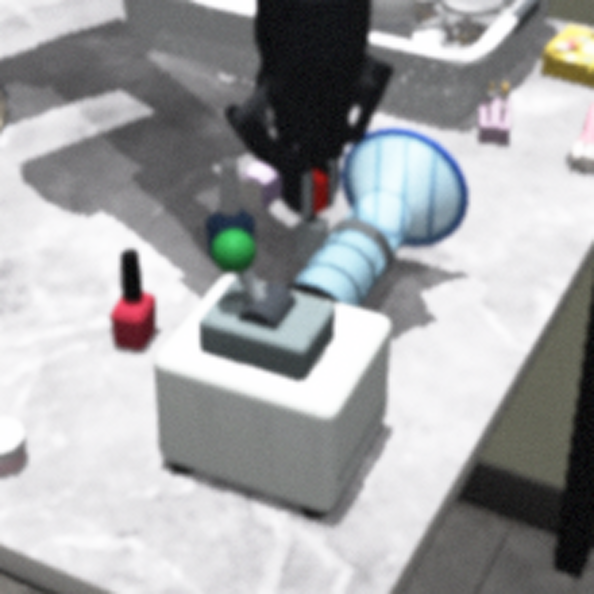

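```bash
python3 -m creep '[{"grip":22,"linear":[0,0,0],"rot":[0,0,0]},{"grip":22,"linear":[0,0,0],"rot":[0,0,0]},{"grip":22,"linear":[0,0,-4],"rot":[0,0,0]},{"grip":22,"linear":[0,0,-4],"rot":[0,0,0]},{"grip":16,"linear":[0,0,0],"rot":[0,0,0]},{"grip":12,"linear":[0,0,0],"rot":[0,0,0]},{"grip":5,"linear":[0,0,0],"rot":[0,0,0]},{"grip":5,"linear":[0,0,0],"rot":[0,0,0]},{"grip":5,"linear":[0,0,0],"rot":[0,0,0]},{"grip":5,"linear":[0,0,0],"rot":[0,0,0]}]'
python3 cap.py 7 wrist; python3 -c "
import cv2
im=cv2.imread('pics/wrist7.png')[230:420,220:420];cv2.imwrite('pics/wz7.png',cv2.resize(im,None,fx=3,fy=3,interpolation=cv2.INTER_CUBIC))"
```

```text
time_s: 11.62
eef_pos: [470.3, -66.8, 100.4]
ee_rot: [0.0, 0.194, 0.981, -0.0]
force: [-1.4, 0.0, 4.5]
grip_width: 0.109
11.6667 [470.3 -66.8 100.5] [-0.388  0.359  1.811  0.     0.971 -1.57 ] [-0.3  0.1  4.3]
```

View pics/wz7.png

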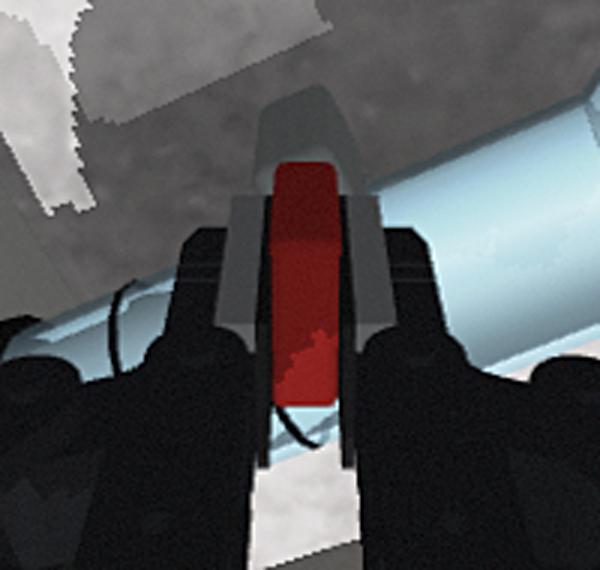

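```bash
python3 -m creep '[{"grip":5,"linear":[-1.3,-2.72,0],"rot":[0,0,0]},{"grip":5,"linear":[-1.3,-2.72,0],"rot":[0,0,0]},{"grip":5,"linear":[-1.3,-2.72,0],"rot":[0,0,0]},{"grip":5,"linear":[-1.3,-2.72,0],"rot":[0,0,0]},{"grip":5,"linear":[-1.3,-2.72,0],"rot":[0,0,0]},{"grip":5,"linear":[-1.3,-2.72,0],"rot":[0,0,0]},{"grip":5,"linear":[-1.3,-2.72,0],"rot":[0,0,0]},{"grip":5,"linear":[-1.3,-2.72,0],"rot":[0,0,0]},{"grip":5,"linear":[-1.3,-2.72,0],"rot":[0,0,0]},{"grip":5,"linear":[-1.3,-2.72,0],"rot":[0,0,0]},{"grip":5,"linear":[0,0,0],"rot":[0,0,0]}]' 40
python3 cap.py 8 wrist side; python3 -c "
import cv2
im=cv2.imread('pics/side8.png')[220:320,270:400];cv2.imwrite('pics/sz8.png',cv2.resize(im,None,fx=5.5,fy=5.5,interpolation=cv2.INTER_CUBIC))"
```

```text
time_s: 12.58
eef_pos: [471.9, -96.8, 100.5]
ee_rot: [-0.0, 0.194, 0.981, 0.0]
force: [-1.4, 1.4, 5.9]
grip_width: 0.106
12.6833 [471.9 -96.8 100.5] [-0.446  0.372  1.791  0.     0.978 -1.628] [-1.3  1.7  5.2]
```

View pics/sz8.png

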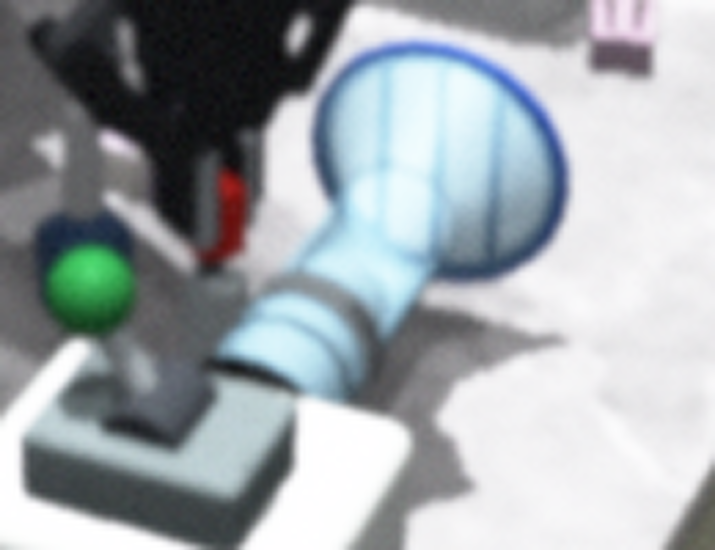

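View pics/wrist8.png

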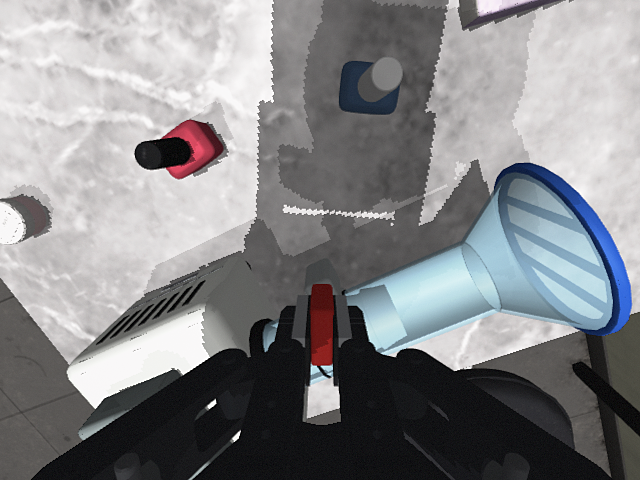

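```bash
python3 -m creep '[{"grip":5,"linear":[-1.2,-2.45,0],"rot":[0,0,0]},{"grip":5,"linear":[-1.2,-2.45,0],"rot":[0,0,0]},{"grip":5,"linear":[0,0,0],"rot":[0,0,0]},{"grip":5,"linear":[0,0,0],"rot":[0,0,0]}]'
python3 cap.py 9 side; python3 -c "
import cv2
im=cv2.imread('pics/side9.png')[240:300,300:360];cv2.imwrite('pics/sz9.png',cv2.resize(im,None,fx=10,fy=10,interpolation=cv2.INTER_CUBIC))"
```

```text
time_s: 13.02
eef_pos: [472.2, -102.2, 100.5]
ee_rot: [-0.0, 0.194, 0.981, 0.0]
force: [-1.2, 1.7, 6.1]
grip_width: 0.11
13.0667 [ 472.2 -102.2  100.4] [-0.456  0.375  1.787  0.     0.98  -1.638] [-1.2  1.8  6.3]
```

View pics/sz9.png

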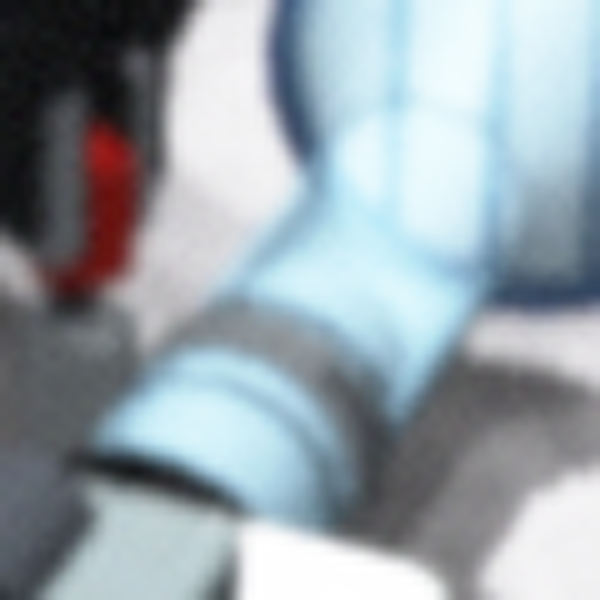

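Run:
```python
from h import *
im=cv2.imread("pics/side9.png").astype(np.float32)
im0=cv2.imread("pics/side3.png").astype(np.float32)
for off,z in ((4,87.5),(12,84)):
  print(off)
  for y in np.arange(-70,-145,-1.5):
    x=508.5-0.054*(y+97)+off
    u,v=proj("side",(x,y,z))
    s=[int(cv2.getRectSubPix(i,(1,1),(float(u),float(v))).mean()) for i in (im,im0)]
    print(y,round(u),round(v),s,end=' | ')
```

```text
4
-70.0 333 266 [232, 182] | -71.5 333 266 [232, 200] | -73.0 333 267 [233, 214] | -74.5 332 267 [234, 226] | -76.0 332 267 [235, 230] | -77.5 332 268 [236, 233] | -79.0 332 268 [235, 234] | -80.5 331 269 [233, 233] | -82.0 331 269 [231, 230] | -83.5 331 270 [225, 225] | -85.0 330 270 [216, 219] | -86.5 330 270 [202, 212] | -88.0 330 271 [187, 209] | -89.5 329 271 [175, 212] | -91.0 329 272 [166, 219] | -92.5 329 272 [158, 226] | -94.0 328 273 [154, 230] | -95.5 328 273 [150, 234] | -97.0 328 273 [147, 234] | -98.5 327 274 [145, 234] | -100.0 327 274 [144, 235] | -101.5 327 275 [148, 234] | -103.0 326 275 [155, 234] | -104.5 326 276 [171, 234] | -106.0 326 276 [189, 233] | -107.5 325 276 [204, 232] | -109.0 325 277 [216, 230] | -110.5 325 277 [216, 222] | -112.0 324 278 [210, 213] | -113.5 324 278 [203, 204] | -115.0 324 279 [200, 200] | -116.5 324 279 [204, 204] | -118.0 323 280 [216, 215] | -119.5 323 280 [226, 225] | -121.0 323 281 [230, 230] | -122.5 322 281 [234, 235] | -124.0 322 281 [235, 235] | -125.5 321 282 [235, 234] | -127.0 321 282 [235, 234] | -128.5 321 283 [236, 234] 
[... 958 characters left out ...]
 | -107.5 329 279 [191, 218] | -109.0 329 280 [201, 214] | -110.5 329 280 [201, 206] | -112.0 328 281 [193, 196] | -113.5 328 281 [186, 187] | -115.0 328 282 [188, 189] | -116.5 328 282 [197, 197] | -118.0 327 282 [208, 207] | -119.5 327 283 [216, 216] | -121.0 327 283 [220, 218] | -122.5 326 284 [222, 219] | -124.0 326 284 [222, 220] | -125.5 326 285 [222, 220] | -127.0 325 285 [221, 221] | -128.5 325 286 [220, 221] | -130.0 325 286 [220, 221] | -131.5 324 287 [219, 219] | -133.0 324 287 [218, 216] | -134.5 324 288 [207, 206] | -136.0 323 288 [192, 191] | -137.5 323 289 [161, 160] | -139.0 323 289 [126, 124] | -140.5 322 289 [106, 103] | -142.0 322 290 [98, 95] | -143.5 321 290 [123, 120] |
```

```bash
python3 -m creep '[{"grip":5,"linear":[0,0,0],"rot":[0,0,0.05]},{"grip":5,"linear":[0,0,0],"rot":[0,0,0.1]},{"grip":5,"linear":[0,0,0],"rot":[0,0,0.1]},{"grip":5,"linear":[0,0,0],"rot":[0,0,0.1]},{"grip":5,"linear":[0,0,0],"rot":[0,0,0.1]},{"grip":5,"linear":[0,0,0],"rot":[0,0,0.1]},{"grip":5,"linear":[0,0,0],"rot":[0,0,0.1]},{"grip":5,"linear":[0,0,0],"rot":[0,0,0.1]}]'
python3 -c "
from rig import sensors
s=sensors.sense();print(s['wrist_torque'],s['joints'][5])"
```

```text
time_s: 13.73
eef_pos: [472.3, -102.1, 100.5]
ee_rot: [-0.0, 0.541, 0.841, 0.0]
force: [-1.3, 2.0, 6.8]
grip_width: 0.109
[ 0.37592693  0.09879923 -0.01693785] -0.8828762347910956
```

```bash
python3 -m creep '[{"grip":5,"linear":[0,0,0],"rot":[0,0,0.1]},{"grip":5,"linear":[0,0,0],"rot":[0,0,0.1]},{"grip":5,"linear":[0,0,0],"rot":[0,0,0.1]},{"grip":5,"linear":[0,0,0],"rot":[0,0,0.1]},{"grip":5,"linear":[0,0,0],"rot":[0,0,0.1]},{"grip":5,"linear":[0,0,0],"rot":[0,0,0.1]},{"grip":5,"linear":[0,0,0],"rot":[0,0,0.1]},{"grip":5,"linear":[0,0,0],"rot":[0,0,0.1]},{"grip":5,"linear":[0,0,0],"rot":[0,0,0.1]},{"grip":5,"linear":[0,0,0],"rot":[0,0,0.1]},{"grip":5,"linear":[0,0,0],"rot":[0,0,0.1]},{"grip":5,"linear":[0,0,0],"rot":[0,0,0.1]}]'
python3 cap.py 10 wrist side
python3 -c "
from rig import sensors
s=sensors.sense();print(s['wrist_torque'],s['joints'][5])"
```

```text
time_s: 14.73
eef_pos: [472.6, -102.1, 100.5]
ee_rot: [-0.0, 0.922, 0.388, 0.0]
force: [0.5, 2.1, 5.0]
grip_width: 0.105
14.8333 [ 472.6 -102.1  100.4] [-4.560e-01  3.750e-01  1.787e+00  1.000e-03  9.790e-01  3.130e-01] [0.9 2.6 5.3]
[ 0.42659071 -0.13134649 -0.04458814] 0.31334603813108225
```

View pics/wrist10.png

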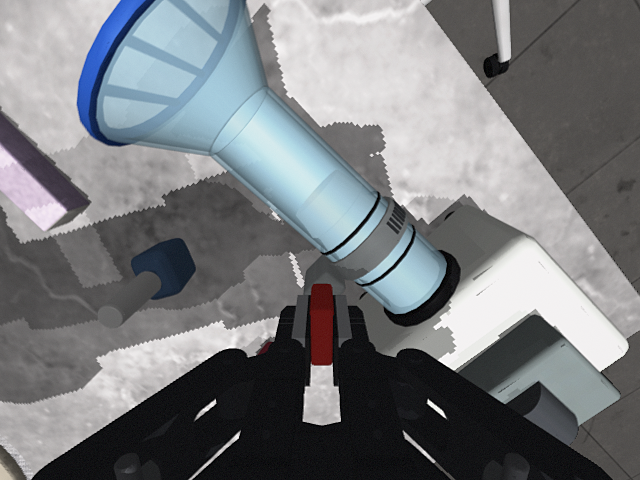

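```bash
python3 -m creep '[{"grip":5,"linear":[0,0,0],"rot":[0,0,0.1]},{"grip":5,"linear":[0,0,0],"rot":[0,0,0.1]},{"grip":5,"linear":[0,0,0],"rot":[0,0,0.08]},{"grip":5,"linear":[0,0,0],"rot":[0,0,0.03]},{"grip":5,"linear":[0,0,0],"rot":[0,0,0.03]}]'
python3 -c "
from rig import sensors
s=sensors.sense();print(s['wrist_torque'],s['joints'][5])"
```

```text
time_s: 15.25
eef_pos: [472.6, -102.2, 100.5]
ee_rot: [-0.0, 0.973, 0.23, 0.0]
force: [1.9, 3.0, 5.1]
grip_width: 0.108
[ 0.4876491  -0.21189081  0.03450248] 0.6502724535502044
```

```bash
python3 -m creep '[{"grip":5,"linear":[0,0,0],"rot":[0,0,0.02]},{"grip":5,"linear":[0,0,0],"rot":[0,0,0.02]}]'
python3 -c "
from rig import sensors
s=sensors.sense();print(s['wrist_torque'],s['joints'][5])"
```

```text
time_s: 15.42
eef_pos: [472.6, -102.2, 100.4]
ee_rot: [0.0, 0.978, 0.21, 0.0]
force: [1.8, 3.0, 4.8]
grip_width: 0.105
[ 0.58764764 -0.37633601  0.02486652] 0.6912340402652987
```

```bash
python3 -m creep '[{"grip":5,"linear":[0,0,0],"rot":[0,0,0.02]},{"grip":5,"linear":[0,0,0],"rot":[0,0,0.02]}]'
python3 -c "
from rig import sensors
s=sensors.sense();print(s['wrist_torque'],s['joints'][5])"
```

```text
time_s: 15.58
eef_pos: [472.6, -102.2, 100.5]
ee_rot: [0.0, 0.982, 0.19, 0.0]
force: [1.8, 3.0, 4.6]
grip_width: 0.107
[ 0.66023122 -0.45083422  0.36987467] 0.7321596808242605
```

```bash
python3 -m creep '[{"grip":5,"linear":[0,0,0],"rot":[0,0,0.02]},{"grip":5,"linear":[0,0,0],"rot":[0,0,0]}]'
python3 -c "
from rig import sensors
s=sensors.sense();print(s['wrist_torque'],s['joints'][5])"
python3 cap.py 11 wrist
```

```text
time_s: 15.75
eef_pos: [472.6, -102.2, 100.4]
ee_rot: [0.0, 0.984, 0.181, 0.0]
force: [2.3, 4.1, 4.7]
grip_width: 0.105
[ 0.58968329 -0.41356624  0.56208017] 0.7515142724286759
15.8 [ 472.6 -102.2  100.4] [-0.456  0.375  1.787  0.     0.979  0.751] [2.9 4.3 5.3]
```

```bash
python3 -m creep '[{"grip":14,"linear":[0,0,0],"rot":[0,0,0]},{"grip":25,"linear":[0,0,0],"rot":[0,0,0]},{"grip":35,"linear":[0,0,0],"rot":[0,0,0]},{"grip":35,"linear":[0,0,-15],"rot":[0,0,0]},{"grip":35,"linear":[0,0,-30],"rot":[0,0,0]},{"grip":35,"linear":[0,0,-38],"rot":[0,0,0]},{"grip":35,"linear":[0,0,-38],"rot":[0,0,0]},{"grip":35,"linear":[0,0,-35],"rot":[0,0,0]},{"grip":35,"linear":[0,0,0],"rot":[0,0,0]},{"grip":35,"linear":[0,0,0],"rot":[0,0,0]}]'
python3 cap.py 12 wrist side
```

```text
time_s: 16.63
eef_pos: [472.6, -102.7, 257.4]
ee_rot: [0.001, 0.984, 0.18, 0.001]
force: [-0.4, -0.1, -1.3]
grip_width: 0.409
16.7333 [ 471.8 -102.2  255. ] [-0.457  0.203  1.578 -0.     1.363  0.752] [ 0.4 -0.2  0.1]
```

View pics/wrist12.png

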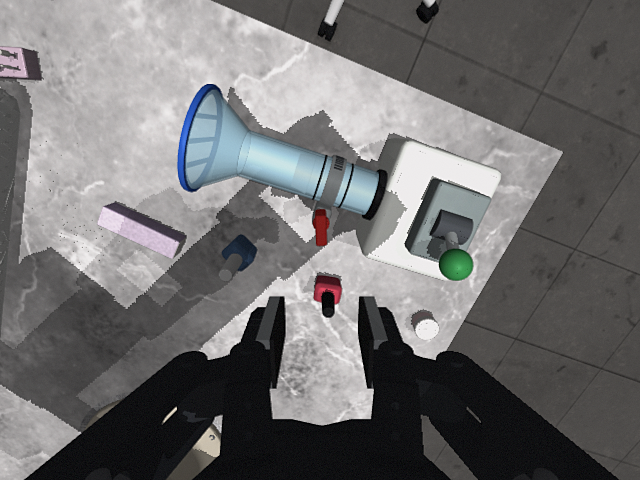

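```bash
python3 m3.py 12 305 335 195 250
python3 - <<'E'
from h import *
import pickle
p,im,d=pickle.load(open("pics/s12.pkl","rb"))["wrist"]
H,S,V=cv2.split(cv2.cvtColor(im,cv2.COLOR_RGB2HSV))
g=(H>45)&(H<80)&(S>150);P=pts("wrist",im,d,g,p);P=P[P[:,2]>100];print("ball",P.min(0),P.max(0))
# top-down axis profile with z=surface
for off in (0,8):
  r=[]
  for y in np.arange(-75,-145,-1.):
    x=508.5-0.054*(y+97)+off
    u,v=proj("wrist",(x,y,88),p)
    r.append((y,int(cv2.getRectSubPix(im.astype(np.float32).mean(2),(1,1),(float(u),float(v)))[0,0])))
  print(r)
E
python3 -c "
import cv2
im=cv2.imread('pics/wrist12.png')[120:280,270:430];cv2.imwrite('pics/wz12.png',cv2.resize(im,None,fx=3.7,fy=3.7,interpolation=cv2.INTER_CUBIC))"
```

```text
keytop 321 [ 474.3 -101.6  122.6] ((473.3917541503906, -101.9117202758789), (26.91510009765625, 9.49699592590332), 20.95441246032715)
ball [ 460.55117238 -217.58207044  146.69761163] [505.95908859 -41.39487904 351.82782673]
[(np.float64(-75.0), 201), (np.float64(-76.0), 200), (np.float64(-77.0), 200), (np.float64(-78.0), 197), (np.float64(-79.0), 198), (np.float64(-80.0), 201), (np.float64(-81.0), 200), (np.float64(-82.0), 201), (np.float64(-83.0), 201), (np.float64(-84.0), 203), (np.float64(-85.0), 205), (np.float64(-86.0), 143), (np.float64(-87.0), 32), (np.float64(-88.0), 90), (np.float64(-89.0), 192), (np.float64(-90.0), 200), (np.float64(-91.0), 201), (np.float64(-92.0), 204), (np.float64(-93.0), 173), (np.float64(-94.0), 112), (np.float64(-95.0), 114), (np.float64(-96.0), 115), (np.float64(-97.0), 116), (np.float64(-98.0), 117), (np.float64(-99.0), 115), (np.float64(-100.0), 113), (np.float64(-101.0), 115), (np.float64(-102.0), 115), (np.float64(-103.0), 117), (np.float64(-104.0), 116), (np.float64(-105.0), 116), (np.float64(-106.0), 117), (np.float64(-107.0), 146), (np.float64
[... 2138 characters left out ...]
88), (np.float64(-119.0), 189), (np.float64(-120.0), 189), (np.float64(-121.0), 189), (np.float64(-122.0), 188), (np.float64(-123.0), 187), (np.float64(-124.0), 188), (np.float64(-125.0), 188), (np.float64(-126.0), 187), (np.float64(-127.0), 188), (np.float64(-128.0), 187), (np.float64(-129.0), 187), (np.float64(-130.0), 187), (np.float64(-131.0), 187), (np.float64(-132.0), 187), (np.float64(-133.0), 188), (np.float64(-134.0), 187), (np.float64(-135.0), 186), (np.float64(-136.0), 185), (np.float64(-137.0), 189), (np.float64(-138.0), 191), (np.float64(-139.0), 167), (np.float64(-140.0), 32), (np.float64(-141.0), 5), (np.float64(-142.0), 27), (np.float64(-143.0), 23), (np.float64(-144.0), 19)]
```

View pics/wz12.png

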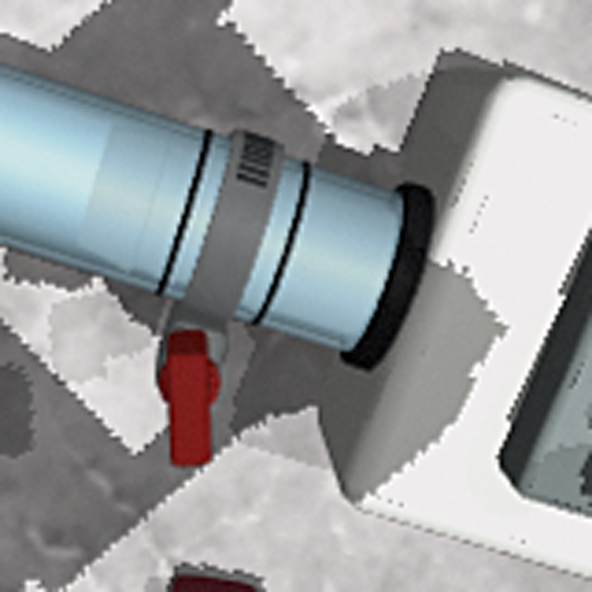

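```bash
python3 -m creep '[{"grip":0,"linear":[0,0,0],"rot":[0,0,0.1023]},{"grip":0,"linear":[0,0,0],"rot":[0,0,0.1023]},{"grip":0,"linear":[0,0,0],"rot":[0,0,0.1023]},{"grip":0,"linear":[-10,35.5,0],"rot":[0,0,0]},{"grip":0,"linear":[-10,35.5,0],"rot":[0,0,0]},{"grip":0,"linear":[-10,35.5,0],"rot":[0,0,0]},{"grip":0,"linear":[0,0,38],"rot":[0,0,0]},{"grip":0,"linear":[0,0,38],"rot":[0,0,0]},{"grip":0,"linear":[0,0,38],"rot":[0,0,0]},{"grip":0,"linear":[0,0,0],"rot":[0,0,0]},{"grip":0,"linear":[0,0,0],"rot":[0,0,0]}]' 30
python3 cap.py 13 wrist side; python3 -c "
import cv2
im=cv2.imread('pics/side13.png')[180:380,200:400];cv2.imwrite('pics/sz13.png',cv2.resize(im,None,fx=2.8,fy=2.8,interpolation=cv2.INTER_CUBIC))"
```

```text
time_s: 17.65
eef_pos: [447.4, -209.8, 141.1]
ee_rot: [-0.002, 1.0, 0.027, -0.002]
force: [0.6, 0.1, 0.7]
grip_width: 0.003
17.75 [ 448.9 -210.8  144. ] [-0.676  0.338  1.706 -0.     1.095  0.84 ] [-0.5  0.4  0.8]
```

View pics/wrist13.png

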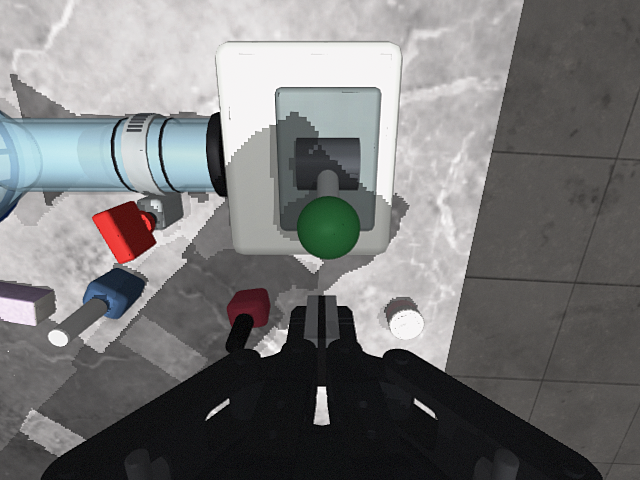

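View pics/sz13.png

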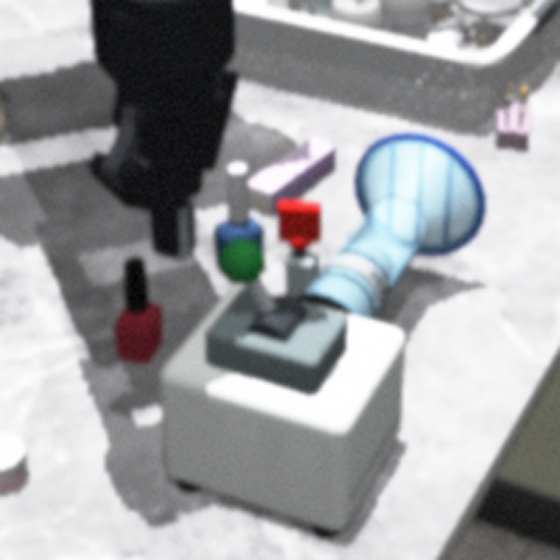

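```bash
python3 -m creep '[{"grip":0,"linear":[4,3,0],"rot":[0,0,0]},{"grip":0,"linear":[5,0,0],"rot":[0,0,0]},{"grip":0,"linear":[5,0,0],"rot":[0,0,0]},{"grip":0,"linear":[5,0,0],"rot":[0,0,0]},{"grip":0,"linear":[5,0,0],"rot":[0,0,0]},{"grip":0,"linear":[5,0,0],"rot":[0,0,0]},{"grip":0,"linear":[5,0,0],"rot":[0,0,0]}]'
python3 -m creep '[{"grip":0,"linear":[5,0,0],"rot":[0,0,0]},{"grip":0,"linear":[5,0,0],"rot":[0,0,0]},{"grip":0,"linear":[5,0,0],"rot":[0,0,0]}]'
python3 cap.py 14 wrist side
```

```text
time_s: 18.33
eef_pos: [482.7, -211.4, 142.4]
ee_rot: [-0.0, 1.0, 0.028, -0.0]
force: [-2.8, -0.0, 2.3]
grip_width: 0.005
time_s: 18.58
eef_pos: [497.8, -210.6, 142.2]
ee_rot: [-0.0, 1.0, 0.028, 0.0]
force: [-1.3, -0.2, 1.0]
grip_width: -0.004
18.6833 [ 498.1 -210.5  142.2] [-0.617  0.432  1.573  0.     1.136  0.898] [-0.6  0.9 -0.5]
```

View pics/wrist14.png

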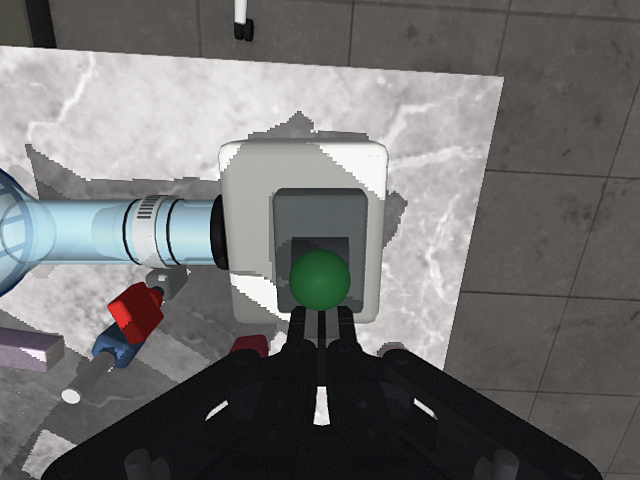

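Ball is centred on the fingers (321,281) and moving. Continue toward x≈512 while watching the force.

```bash
python3 -m creep '[{"grip":0,"linear":[4,0,0],"rot":[0,0,0]},{"grip":0,"linear":[4,0,0],"rot":[0,0,0]},{"grip":0,"linear":[3,0,0],"rot":[0,0,0]}]'
```

```text
time_s: 18.93
eef_pos: [508.5, -209.9, 142.1]
ee_rot: [-0.0, 1.0, 0.028, -0.0]
force: [-2.2, 0.3, -1.4]
grip_width: 0.0
```

```bash
python3 -m creep '[{"grip":0,"linear":[1.5,0,0],"rot":[0,0,0]},{"grip":0,"linear":[1.5,0,0],"rot":[0,0,0]}]'
```

```text
time_s: 19.1
eef_pos: [511.3, -209.8, 142.1]
ee_rot: [-0.0, 1.0, 0.028, -0.0]
force: [-2.0, -0.0, -1.3]
grip_width: 0.004
```

```bash
python3 -m creep '[{"grip":0,"linear":[1,0,0],"rot":[0,0,0]},{"grip":0,"linear":[1,0,0],"rot":[0,0,0]}]'
```

```text
time_s: 19.27
eef_pos: [512.5, -209.7, 142.0]
ee_rot: [-0.0, 1.0, 0.028, -0.001]
force: [-10.3, -0.8, 0.9]
grip_width: 0.002
```

```bash
python3 -m creep '[{"grip":0,"linear":[1,0,0],"rot":[0,0,0]},{"grip":0,"linear":[1,0,0],"rot":[0,0,0]}]'; python3 cap.py 15 wrist
```

```text
time_s: 19.43
eef_pos: [512.8, -209.7, 141.9]
ee_rot: [-0.001, 1.0, 0.028, -0.004]
force: [-21.0, -1.2, 6.6]
grip_width: -0.002
19.4833 [ 512.7 -209.7  141.9] [-0.598  0.463  1.525 -0.004  1.16   0.919] [-16.9  -0.8   4.8]
```

```bash
python3 -m creep '[{"grip":0,"linear":[-5,0,0],"rot":[0,0,0]},{"grip":0,"linear":[-20,0,0],"rot":[0,0,0]},{"grip":0,"linear":[-25,0,-20],"rot":[0,0,0]},{"grip":0,"linear":[-10,-10,-35],"rot":[0,0,0]},{"grip":0,"linear":[-5,-20,-35],"rot":[0,0,0]},{"grip":0,"linear":[0,-20,-35],"rot":[0,0,0]},{"grip":0,"linear":[0,-25,-30],"rot":[0,0,0]},{"grip":0,"linear":[0,-20,0],"rot":[0,0,0]},{"grip":0,"linear":[0,0,0],"rot":[0,0,0]},{"grip":0,"linear":[0,0,0],"rot":[0,0,0]}]'; python3 cap.py 16 wrist side
python3 - <<'E'
from h import *
import pickle
np.set_printoptions(suppress=True,precision=1)
p,im,d=pickle.load(open("pics/s16.pkl","rb"))["wrist"]
H,S,V=cv2.split(cv2.cvtColor(im,cv2.COLOR_RGB2HSV))
g=(H>45)&(H<80)&(S>150);P=pts("wrist",im,d,g,p);P=P[(P[:,2]>100)&(P[:,2]<180)];print("ball",P.min(0),P.max(0))
r=[]
for y in np.arange(-75,-145,-1.):
    x=508.5-0.054*(y+97)
    u,v=proj("wrist",(x,y,88),p)
    r.append((int(y),int(cv2.getRectSubPix(im.astype(np.float32).mean(2),(1,1),(float(u),float(v)))[0,0])))
print(r)
E
```

```text
time_s: 20.32
eef_pos: [445.3, -117.9, 297.6]
ee_rot: [0.0, 1.0, 0.028, 0.001]
force: [0.5, -0.6, 0.1]
grip_width: 0.001
20.4167 [ 445.1 -118.9  296.7] [-0.516  0.127  1.559 -0.     1.456  1.   ] [ 0.1 -0.3 -1.8]
ball [ 524.  -217.1  149.6] [ 548.4 -194.6  164.8]
[(-75, 198), (-76, 198), (-77, 198), (-78, 196), (-79, 195), (-80, 198), (-81, 200), (-82, 199), (-83, 200), (-84, 201), (-85, 202), (-86, 153), (-87, 64), (-88, 73), (-89, 165), (-90, 206), (-91, 197), (-92, 199), (-93, 167), (-94, 110), (-95, 112), (-96, 115), (-97, 115), (-98, 117), (-99, 116), (-100, 115), (-101, 116), (-102, 117), (-103, 117), (-104, 117), (-105, 117), (-106, 119), (-107, 135), (-108, 179), (-109, 204), (-110, 201), (-111, 202), (-112, 207), (-113, 173), (-114, 10), (-115, 107), (-116, 216), (-117, 201), (-118, 199), (-119, 199), (-120, 199), (-121, 200), (-122, 200), (-123, 199), (-124, 200), (-125, 200), (-126, 199), (-127, 199), (-128, 201), (-129, 198), (-130, 199), (-131, 200), (-132, 201), (-133, 200), (-134, 200), (-135, 201), (-136, 200), (-137, 200), (-138, 201), (-139, 208), (-140, 197), (-141, 30), (-142, 31), (-143, 51), (-144, 53)]
```

View pics/wrist16.png

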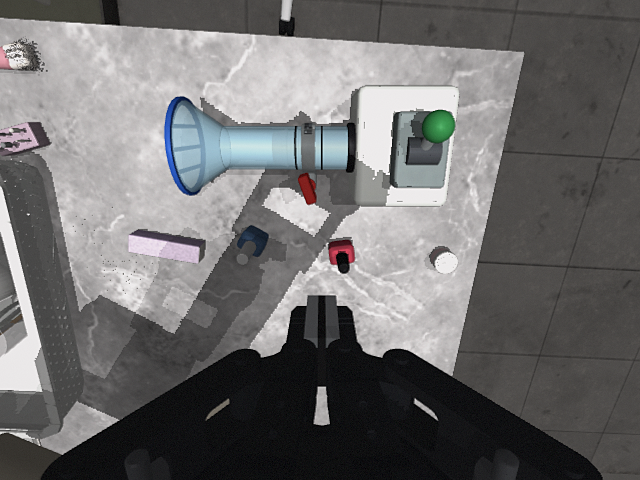

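View pics/side16.png

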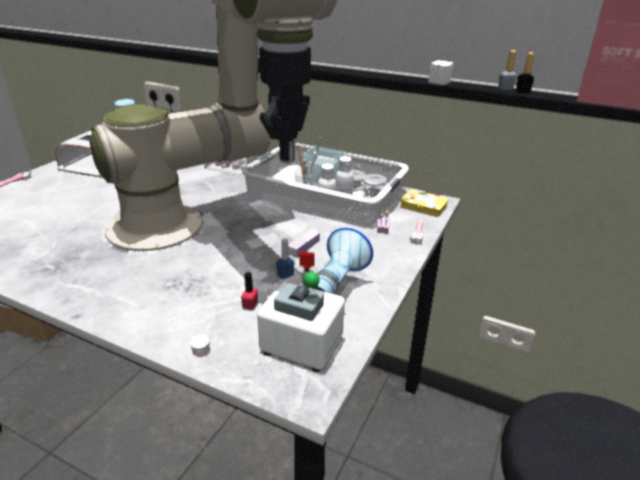

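```bash
python3 -c "
from rig import ctrl
print(ctrl.finish_job())"
```

```text
the job is handed in; nothing more can be done
None
```

I carried out all four steps in the order asked and handed the job in at about 20.4 s, with the arm clear of everything. The hand-in gave no verdict.

- **Hood:** I pushed it about 34 mm until the sleeve met the collar. The highest force reading on the blue lip was 19.5 N, against the 25 N limit. The later pictures show the sleeve end against the collar.
- **Band:** I held the wing key, rather than pushing the housing, and slid the band 35.4 mm. My last check put its centre about 0.4 mm from midway between the rings, with ring spacing of 26.7 mm against 27 mm.
- **Key:** I turned it about 2.39 rad clockwise until the torque rose to about 0.56 N m at the stop. The angle measured 2.83 rad, against a nominal 2.8, which is within the accuracy of my measurement. My first grip caught the key's hub at a 13.4 mm opening, so I gripped again higher on the wing before turning.
- **Lever:** I pushed it over to its stop, with a highest force reading of 21 N. The ball ended about 22 mm beyond the pivot on the far side, as expected for fully on.
- **Bystanders:** They look unmoved in the last pictures. I judged this by eye and did not measure them again.

No final check failed or disagreed.

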